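# Make up a wheel kit and a pipe-leg kit

### The job

Make up two kits from the stock on the bench. The tray with one grey pad gets the wheel kit: the long steel axle from the red rack, laid centrally in the tray's two V saddles, and the rubber wheel, flat on the round pad; the tray with two grey pads gets the leg kit: the short threaded pipe from the red rack, laid centrally in its V saddles, the pipe flange, base down on the round pad, and the square wooden foot, flat on the square pad. The wheel, flange and foot must stand wholly within their pads, and everything must be let go.

Things in the scene. Friction and masses are not known exactly. Their poses are not given: they have to be found in the camera images.
- axle: Loose bright steel rod, 22 mm diameter, 160 mm long, 0.45 kg; origin at its centre, its x along the rod. Starts in one of the red rack's two pairs of V saddles, parallel to the rack's x, its axis 34 mm above the bench, its middle free from below for the fingers.
- pipe: Loose dark steel pipe nipple with threaded ends, 26 mm diameter, 100 mm long, 0.2 kg; origin at its centre, its x along the pipe. Starts in the rack's other pair of V saddles, its axis 36 mm above the bench.
- wheel: Loose black rubber wheel with a grey hub face, lying flat on the bench: disc 56 mm diameter, 26 mm thick; origin at the centre of its underside, z up.
- flange: Loose dark steel pipe floor flange standing on its base: base disc 56 mm diameter and 7 mm thick, on it a neck 32 mm diameter, top at 42 mm; origin at the centre of its underside, z up. Grip the neck.
- foot: Loose square light-wood foot block with a dark round mark on top, 46 x 46 mm, 26 mm high, sides along its x and y; origin at the centre of its underside, z up.
- axle_tray: Fixed plywood tray 220 (x) x 170 mm (y), origin at its underside's centre, z up; floor top at z 6, rim lip top at z 10 (all in mm). Two 90-degree V saddles, 14 mm long, at x = -55 and +55, y = +45 mm, V bottom at z 18, cheeks up to z 34 and 20 mm to each side; the axle laid there has its axis at y = +45, z = 34, centre at x = 0. One flush round grey pad, 80 mm diameter, at x = 0, y = -35.
- leg_tray: Fixed plywood tray 220 (x) x 170 mm (y), origin at its underside's centre, z up; floor top at z 6, rim lip top at z 10 (all in mm). V saddles as in the other tray, but at x = -35 and +35, y = +45 mm; the pipe laid there has its axis at y = +45, z = 36, centre at x = 0. Two flush grey pads: round, 80 mm diameter, at x = -50, y = -35; square, 70 x 70 mm, at x = +50, y = -35.
- rack: Fixed stock rack on a red plate 100 (x) x 160 mm (y), 6 mm thick; origin at its underside's centre, z up. Two pairs of wooden V saddles (as in the trays) at y = -45 and +45 mm, each pair at x = -35 and +35 mm, 56 mm free between them. One pair holds the axle, the other the pipe.
Not all that is in view belongs to the job. Leave any blue look-alike of the flange alone. Several things look just like the foot: the one meant starts farthest to the robot's right.

How it is judged:
By the outcome, as a careful person would: the job done as asked, in the order asked, and still so for the second after the job is handed in, with the robot touching nothing.
It also fails if it takes over 134 s, if anything falls off the work surface, if the arm or the gripper's body presses on something with over 40 N, if the wrist force passes 120 N, or if a joint passes its speed limit or range.

### The arm

A 7-joint arm with a two-finger parallel gripper is mounted at the origin on the work surface. World frame = base frame: x ahead of the robot, y to its left, z up, the work surface at z = 0. Lengths are in m, angles in degrees, forces in N, time in s.
With the tool pointing down it reaches from about 0.425 to 0.875 m from the base axis. Payload 4.7 kg.
Tool frame: the origin (TCP) lies midway between the tips of the shut fingers; the grasp point (between the pads) lies 19 mm behind it (env.grip_point_offset is the distance from the TCP to the grasp point, in m); z points along the fingers, y is the line along which they close (so a half turn about z gives the same grasp; the last joint's range is limited). The gripper opens to 87 mm and grips with 3 to 60 N. Pads are 19 mm wide; open, the fingers measure 117 mm over their backs; the gripper's body (75 mm by 190 mm) begins 51 mm behind the grasp point.
Start: joints at [71.511, 18.392, -4.016, 83.108, 1.295, 78.541, -3.26], TCP at [0.215, -0.614, 0.192] pointing down, gripper open.
Joint ranges: [-163.93, 163.93], [-17.29, 119.83], [-79.2, 71.16], [3.27, 140.29], [-89.18, 269.18], [5.43, 117.66], [-154.24, 154.24]. Speed limits (degrees/s): [147.25, 147.25, 180, 180, 180, 180, 180].

### API

Orientations are given as [roll, pitch, yaw] about the fixed x, y, z axes, in that order (R = Rz(yaw) Ry(pitch) Rx(roll)).
In Python, from cell import env gives the robot as it stands.
- The arm moves only by the shell command python3 -m jog 'ROWS' [FORCE]. ROWS is JSON, a list of rows, each a list of 7 numbers: the shift along the tool's x, y, z in m, then the turn, a rotation vector about the tool's x, y, z in rad, then the finger opening in m, from 0 to 0.087. A call has 1 to 12 rows; each row shifts and turns the commanded pose from where the row before left it, along the tool's axes as they then stand; what a row does not reach is not made up. A row lasts 1/12 s, in which the tool goes at most 41.7 mm and 7.16 degrees, less where a joint would pass 70% of its speed; a pose out of reach is approached as far as the arm can. A call is refused whole if a number of a shift passes 0.0417 or a number of a turn 0.125, either way. A call with a gripper value outside its range is refused whole. The fingers move at their own pace and stop on an object; FORCE is the grip in N (left out, the last holds). Time passes only in rows, so rows that do not move let the fingers close. It gives the time, the measured TCP pose, the force, the opening and the grip force at its end, in the units of the state.
- env.get_obs(): the state, without advancing time (a new reading comes with each control period).
- env.read_camera(name): name is "side" or "top" or "wrist"; returns the picture (384x512x3 uint8, blue, green, red); there is no depth.
- env.get_calibration(name): a dict with "fov_y" (degrees; the focal length in pixels is half the picture's height over the tangent of half this angle, whatever the lens; pixels are square), "cx", "cy" (the principal point, pixels), "pose" (4x4, takes a point from camera to world coordinates). Camera axes: x right, y up, looking along -z (the intrinsics and any distortion apply to the point x, -y, -z); pixel columns grow to the right and rows downward; lengths in m; the calibration is good to about 2 mm. The wrist camera is an equidistant fisheye: a pixel r from the principal point sees the ray r / f radians off the axis. A picture is of the moment at which its call begins: read the wrist's pose just before it. get_calibration takes no time and is no camera call; for the wrist camera it gives the pose at the moment of the call.
- env.sign_off(): hands the job in; it is judged then, once.
The state is a dict: "time_s": time; "qpos": joint angles; "joint_velocities": joint speeds; "effort": joint torques, N m; "tool_pos": TCP position; "tool_rot": TCP orientation; "force": force on the tool from outside, world axes, zero at the start; "wrist_torque": the same for the moment, N m; "grip_width": finger opening in m; "grasp_force": force on a finger pad.
Only numpy, scipy, OpenCV 4.12 (cv2) and the standard library are available. Lean on these libraries where they do the work, as an engineer would, in place of code of your own. Each camera call takes 0.05 s, during which the arm holds its last target. There are 200 camera calls.

## Working session

There is one attempt and no reset: what is moved stays moved. The work goes in short steps, Python scripts to look and compute and a shell command to move; the robot and the scene stay as the last step left them, time stands still between calls to the robot, and variables do not carry over. Pictures are saved under pics/ and viewed, at most 14 in all, crops included, and the job is handed in when it is done.

```bash
ls; mkdir -p pics; python3 - <<'E'
from cell import env
import cv2,numpy as np
o=env.get_obs(); print(o['time_s'],o['tool_pos'],o['tool_rot'],o['grip_width'])
for n in ('top','side','wrist'):
    cv2.imwrite(f'pics/{n}0.png',env.read_camera(n)); c=env.get_calibration(n); print(n,c['fov_y'],c['cx'],c['cy'],np.round(c['pose'],4).tolist())
E
```

```text
pics
0.0 [ 0.21457626 -0.61292936  0.19097159] [-1.79892007e+02  5.69999978e-03  1.93022546e+01] 0.08702507689145113
top 47.25316490737808 254.3068222611999 184.12435484092856 [[0.0055, 0.9899, -0.1413, 0.3404], [-1.0, 0.0044, -0.0083, -0.015], [-0.0076, 0.1414, 0.9899, 1.1787], [0.0, 0.0, 0.0, 1.0]]
side 47.53851616567847 249.8146912432132 190.86762207593523 [[-0.9451, 0.1758, -0.2756, 0.1987], [-0.3261, -0.5665, 0.7568, 0.8401], [-0.0231, 0.8051, 0.5927, 0.7038], [0.0, 0.0, 0.0, 1.0]]
wrist 65.70646984690485 255.13048702580474 185.07352306792512 [[0.3312, 0.9125, 0.2401, 0.2802], [-0.9435, 0.3207, 0.083, -0.592], [-0.0013, -0.254, 0.9672, 0.3846], [0.0, 0.0, 0.0, 1.0]]
```

View pics/top0.png

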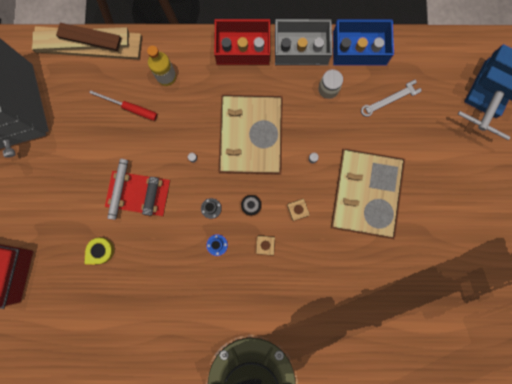

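View pics/side0.png

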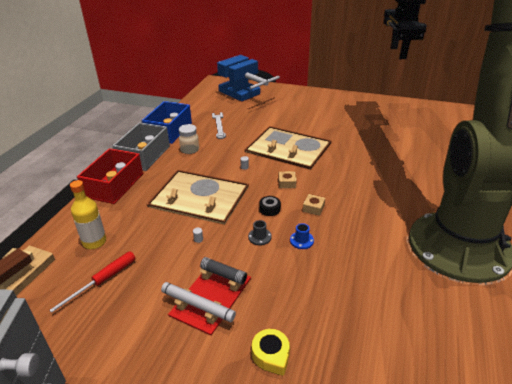

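```bash
cat > h.py <<'E'
from cell import env
import cv2,numpy as np
from scipy.spatial.transform import Rotation as R
def snap(n,f=None):
    c=env.get_calibration(n); im=env.read_camera(n)
    if f: cv2.imwrite(f'pics/{f}.png',im); np.save(f'pics/{f}.npy',c['pose'])
    return im,c
def cast(n,c,px,z=0.):
    px=np.asarray(px,float).reshape(-1,1,2); f=192/np.tan(np.radians(c['fov_y']/2))
    K=np.array([[f,0,c['cx']],[0,f,c['cy']],[0,0,1]])
    u=(cv2.fisheye.undistortPoints(px,K,np.zeros(4)) if n=='wrist' else cv2.undistortPoints(px,K,None))[:,0]
    P=np.array(c['pose']); d=np.c_[u[:,0],-u[:,1],-np.ones(len(u))]@P[:3,:3].T; o=P[:3,3]
    return o+d*((z-o[2])/d[:,2])[:,None]
def go(x,y,z,yaw):
    """shift in tool axes and turn about tool z from the measured pose to a tool-down target"""
    o=env.get_obs(); r=R.from_euler('xyz',o['tool_rot'],degrees=True); d=r.inv().apply(np.array([x,y,z])-o['tool_pos'])
    t=(r.inv()*R.from_euler('xyz',[180,0,yaw],degrees=True)).as_rotvec()
    print('t',round(o['time_s'],2),'shift mm',np.round(d*1000,1),'turn rad',np.round(t,3),'J7',np.round(o['qpos'],0))
E
python3 - <<'E'
from h import *
c=env.get_calibration('top')
for n,p,z in [('axle',(118,189),.045),('pipe',(151,196),.049),('rack',(138,194),.006),('flange',(211,207),.042),('wheel',(251,205),.026),('foot',(299,210),.026),('foot2',(265,245),.026),('atray',(251,135),.01),('ltray',(368,193),.01),('cap1',(192,157),.02),('cap2',(314,157),.02)]:
    print(n,np.round(cast('top',c,p,z)[0],3))
go(.47,0.05,.3,0)
E
```

```text
axle [0.488 0.35  0.045]
pipe [0.469 0.262 0.049]
rack [0.48  0.308 0.006]
flange [0.442 0.107 0.042]
wheel [0.449 0.003 0.026]
foot [ 0.437 -0.123  0.026]
foot2 [ 0.345 -0.034  0.026]
atray [0.643 0.005 0.01 ]
ltray [ 0.485 -0.31   0.01 ]
cap1 [0.579 0.163 0.02 ]
cap2 [ 0.58  -0.165  0.02 ]
t 0.15 shift mm [ 460.2 -541.6 -108. ] turn rad [-0.001  0.     0.337] J7 [72. 18. -4. 83.  1. 79. -3.]
```

View pics/wrist0.png

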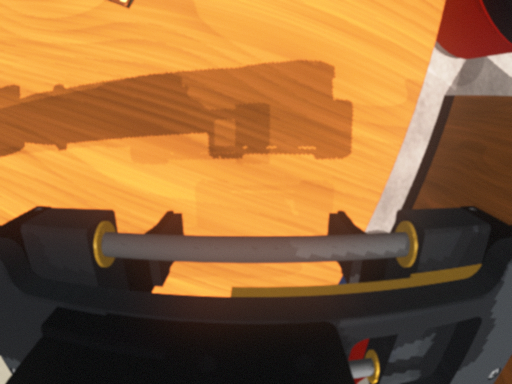

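```bash
python3 -m jog '[[0,0,-0.035,0,0,0.112,0.087],[0,0,-0.035,0,0,0.112,0.087],[0,0,-0.035,0,0,0.112,0.087],[0.024,-0.034,0,0,0,0,0.087],[0.024,-0.034,0,0,0,0,0.087],[0.024,-0.034,0,0,0,0,0.087],[0.024,-0.034,0,0,0,0,0.087],[0.024,-0.034,0,0,0,0,0.087],[0.024,-0.034,0,0,0,0,0.087],[0.024,-0.034,0,0,0,0,0.087],[0.024,-0.034,0,0,0,0,0.087],[0.024,-0.034,0,0,0,0,0.087]]' 15
python3 -m jog '[[0,0,0,0,0,0,0.087],[0,0,0,0,0,0,0.087]]'
python3 - <<'E'
from h import *
snap('wrist','w1'); go(.46,-.06,.3,0)
E
```

```text
time_s: 1.15
tool_pos: [0.4312, -0.3054, 0.297]
tool_rot: [180.0, 0.0, 0.0]
force: [0.9, 0.1, 0.3]
grip_width: 0.0864
grasp_force: 0.0
time_s: 1.32
tool_pos: [0.4323, -0.3043, 0.2971]
tool_rot: [-180.0, -0.0, 0.4]
force: [0.1, -1.0, 0.3]
grip_width: 0.0874
grasp_force: 0.0
t 1.37 shift mm [  30.  -246.6   -3.2] turn rad [0.001 0.001 0.003] J7 [ 49.   3. -17.  90.   1.  88. -58.]
```

View pics/w1.png

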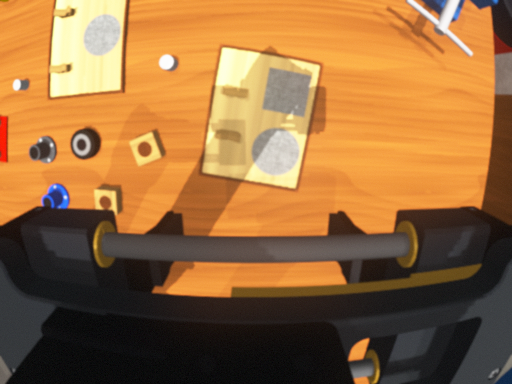

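```bash
python3 -m jog '[[0,-0.038,0,0,0,0,0.087],[0,-0.038,0,0,0,0,0.087],[0,-0.038,0,0,0,0,0.087],[0,-0.038,0,0,0,0,0.087],[0,-0.038,0,0,0,0,0.087],[0,-0.038,0,0,0,0,0.087],[0,-0.038,0,0,0,0,0.087],[0,-0.038,0,0,0,0,0.087],[0,0,0,0,0,0,0.087],[0,0,0,0,0,0,0.087]]' |tail -5
python3 - <<'E'
from h import *
snap('wrist','w2')
E
python3 -m jog '[[0,-0.038,0,0,0,0,0.087],[0,-0.038,0,0,0,0,0.087],[0,-0.038,0,0,0,0,0.087],[0,-0.038,0,0,0,0,0.087],[0,-0.038,0,0,0,0,0.087],[0,-0.038,0,0,0,0,0.087],[0,-0.038,0,0,0,0,0.087],[0,-0.038,0,0,0,0,0.087],[0,0,0,0,0,0,0.087],[0,0,0,0,0,0,0.087]]' |tail -5
python3 - <<'E'
from h import *
snap('wrist','w3'); o=env.get_obs(); print(o['tool_pos'],o['tool_rot'])
a,b=cv2.imread('pics/w2.png'),cv2.imread('pics/w3.png')
cv2.imwrite('pics/w23.png',np.vstack([a[:215],b[:215]]))
E
```

```text
tool_pos: [0.4302, -0.0029, 0.2974]
tool_rot: [179.9, -0.0, 0.2]
force: [0.1, -0.6, -0.2]
grip_width: 0.0867
grasp_force: 0.0
tool_pos: [0.4307, 0.3005, 0.2959]
tool_rot: [-179.9, 0.2, 0.1]
force: [-0.6, 0.0, 0.0]
grip_width: 0.0873
grasp_force: 0.0
[0.4313319  0.29873916 0.29612286] [ 1.79979208e+02  1.24488704e-01 -7.70119219e-02]
```

View pics/w23.png

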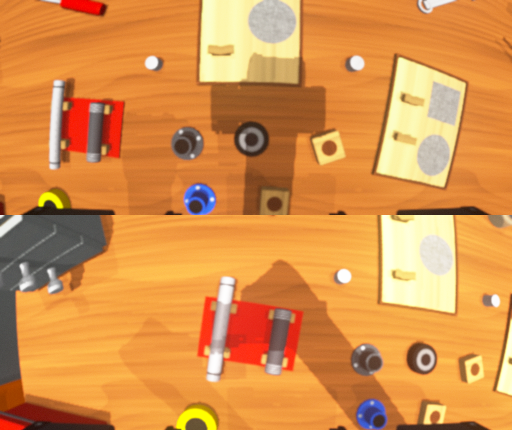

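```bash
cat >> h.py <<'E'
def load(f):
    c=env.get_calibration('wrist'); c['pose']=np.load(f'pics/{f}.npy'); return cv2.imread(f'pics/{f}.png'),c
def blobs(im,c,cond,win,z,name,amin=60):
    """contours of mask in window cast to plane z; prints centre, minAreaRect"""
    x0,y0,x1,y1=win; h=cv2.cvtColor(im,cv2.COLOR_BGR2HSV).astype(int)
    m=np.zeros(im.shape[:2],np.uint8); m[y0:y1,x0:x1]=cond(h[...,0],h[...,1],h[...,2])[y0:y1,x0:x1]
    m=cv2.morphologyEx(m,cv2.MORPH_OPEN,np.ones((3,3),np.uint8))
    for k in cv2.findContours(m,cv2.RETR_EXTERNAL,cv2.CHAIN_APPROX_NONE)[0]:
        if cv2.contourArea(k)<amin: continue
        p=(cast('wrist',c,k[:,0]+0.0,z)[:,:2]*1000).astype(np.float32)
        r=cv2.minAreaRect(cv2.convexHull(p)); e=cv2.minEnclosingCircle(p)
        print(name,'px',np.round(k[:,0].mean(0)),'rect',np.round(r[0],1),np.round(r[1],1),round(r[2],1),'circ',np.round(e[0],1),round(e[1],1))
E
python3 - <<'E'
from h import *
grey=lambda h,s,v:(s<70)&(v>60)
im,c=load('w1'); blobs(im,c,grey,(205,50,322,190),.006,'lpads')
wood=lambda h,s,v:(h>16)&(h<35)&(v>120)
hh=cv2.cvtColor(im,cv2.COLOR_BGR2HSV)
for p in [(230,65),(275,155),(285,95),(225,160),(290,175),(190,60),(140,145)]: print(p,hh[p[1],p[0]])
im,c=load('w2'); blobs(im,c,grey,(200,0,305,85),.006,'apad w2')
hh=cv2.cvtColor(im,cv2.COLOR_BGR2HSV)
print('wheel',hh[130,240],hh[139,252],hh[146,252],'foot',hh[140,320],hh[148,330],'flange',hh[143,175],hh[143,187],'bg',hh[170,330],hh[110,160], 'tray',hh[20,210],hh[70,290])
im,c=load('w3'); blobs(im,c,grey,(378,0,460,98),.006,'apad w3')
blobs(im,c,lambda h,s,v:((h<6)|(h>174))&(s>170)&(v>80),(185,70,315,170),.006,'rack')
blobs(im,c,lambda h,s,v:(s<90),(200,55,245,170),.034,'axle')
blobs(im,c,lambda h,s,v:(s<110),(262,85,300,165),.036,'pipe')
E
```

```text
lpads px [276. 153.] rect [ 431.5 -339.9] [78.5 78. ] 0.6 circ [ 429.5 -339.8] 42.8
lpads px [286.  92.] rect [ 530.3 -356. ] [68.6 68.5] 80.0 circ [ 530.6 -356. ] 46.8
lpads px [234.  66.] rect [ 568.  -274.8] [55.5 60. ] 81.2 circ [ 567.2 -274.8] 39.8
(230, 65) [ 30  43 254]
(275, 155) [ 18  15 214]
(285, 95) [ 18  28 155]
(225, 160) [ 19 131 201]
(290, 175) [ 28  67 254]
(190, 60) [ 17 181 248]
(140, 145) [ 11 185 163]
apad w2 px [234.  26.] rect [639.2  29.9] [56.7  6.5] 0.6 circ [639.2  29.9] 28.4
apad w2 px [272.  21.] rect [648.5 -31.1] [75.3 77. ] 1.3 circ [649.2 -31. ] 40.0
apad w2 px [208.  39.] rect [619.   71.5] [139.2  18.4] 0.8 circ [618.9  72.7] 69.9
wheel [ 14 140  53] [  9 104  59] [12 46 99] foot [ 24 124 251] [ 12 192 155] flange [ 9 72 85] [ 9 90 74] bg [ 14 193 232] [ 13 196 224] tray [ 31  52 253] [ 20 132 212]
apad w3 px [423.  49.] rect [642.7   4.1] [154.5 192.2] 89.3 circ [641.5   4.6] 119.3
rack px [293. 123.] rect [474.  239.7] [19.1 97.7] 80.0 circ [473.9 239.2] 48.9
rack px [249. 116.] rect [484.7 309.5] [70.2 98.2] 81.6 circ [484.2 305.8] 55.2
rack px [206. 110.] rect [495.2 377.5] [17.7 96.3] 81.0 circ [495.3 377.8] 48.6
axle px [220. 114.] rect [491.2 353.5] [ 22.1 164.3] 81.0 circ [491.  352.1] 82.2
pipe px [278. 126.] rect [471.9 264.8] [ 25.4 101.7] 81.3 circ [471.4 262.5] 51.0
```

```bash
python3 -m jog '[[0,0,0.03,0,0,0.08,0.075],[0,0,0.03,0,0,0.08,0.075],[0.01,-0.016,0.03,0,0,0,0.075],[0.02,-0.024,0.03,0,0,0,0.075],[0.02,-0.024,0.03,0,0,0,0.075],[0,0,0.03,0,0,0,0.075],[0,0,0.02,0,0,0,0.075],[0,0,0,0,0,0,0.075],[0,0,0,0,0,0,0.075]]' |head -3
python3 - <<'E'
from h import *
go(.4912,.3533,.015,-9)
E
```

```text
time_s: 3.88
tool_pos: [0.489, 0.351, 0.0985]
tool_rot: [179.8, 0.0, -9.4]
t 3.88 shift mm [ 1.9 -2.9 83.5] turn rad [ 0.003  0.    -0.006] J7 [   4.   25.  -52.   95.   21.   70. -153.]
```

```bash
python3 -m jog '[[0,0,0,0,0,-0.121,0.075],[0,0,0,0,0,-0.121,0.075],[0,0,0,0,0,-0.121,0.075],[0,0,0,0,0,-0.121,0.075],[0,0,0,0,0,-0.121,0.075],[0,0,0,0,0,-0.121,0.075],[0,0,0,0,0,-0.121,0.075],[0,0,0,0,0,-0.121,0.075],[0,0,0,0,0,-0.121,0.075],[0,0,0,0,0,-0.121,0.075],[0,0,0,0,0,-0.121,0.075],[0,0,0,0,0,-0.121,0.075]]' |head -3
python3 -m jog '[[0,0,0,0,0,-0.121,0.075],[0,0,0,0,0,-0.121,0.075],[0,0,0,0,0,-0.121,0.075],[0,0,0,0,0,-0.121,0.075],[0,0,0,0,0,-0.121,0.075],[0,0,0,0,0,-0.121,0.075],[0,0,0,0,0,-0.121,0.075],[0,0,0,0,0,-0.121,0.075],[0,0,0,0,0,-0.121,0.075],[0,0,0,0,0,-0.121,0.075],[0,0,0,0,0,-0.121,0.075],[0,0,0,0,0,-0.121,0.075]]' |head -3
python3 -m jog '[[0,0,0,0,0,-0.121,0.075],[0,0,0,0,0,-0.121,0.075],[0,0,0,0,0,0,0.075],[0,0,0,0,0,0,0.075]]' |head -3
python3 - <<'E'
from h import *
go(.4912,.3533,.015,171); snap('wrist','w4')
E
```

```text
time_s: 4.88
tool_pos: [0.4904, 0.353, 0.102]
tool_rot: [179.7, -0.1, 74.2]
time_s: 5.88
tool_pos: [0.4905, 0.3528, 0.1017]
tool_rot: [179.9, 0.2, 157.4]
time_s: 6.22
tool_pos: [0.4897, 0.3533, 0.101]
tool_rot: [180.0, 0.2, 170.8]
t 6.22 shift mm [-1.2  0.3 86. ] turn rad [ 0.     0.003 -0.004] J7 [ 17.  40. -78.  95.  40.  78.  14.]
```

View pics/w4.png

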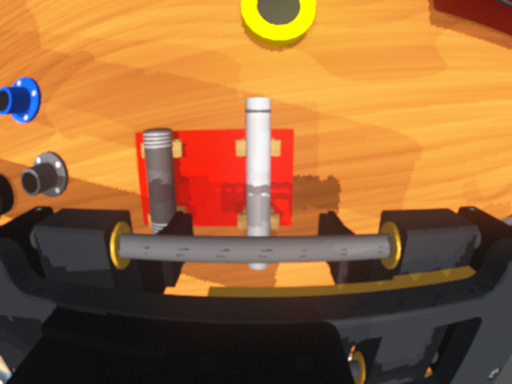

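```bash
python3 -m jog '[[-0.001,0,0.03,0,0,0,0.075],[0,0,0.03,0,0,0,0.075],[0,0,0.016,0,0,0,0.075],[0,0,0.01,0,0,0,0.075],[0,0,0,0,0,0,0.075],[0,0,0,0,0,0,0.075]]' 
python3 -m jog '[[0,0,0,0,0,0,0.01],[0,0,0,0,0,0,0.01],[0,0,0,0,0,0,0.01],[0,0,0,0,0,0,0.01],[0,0,0,0,0,0,0.01],[0,0,0,0,0,0,0.01],[0,0,0,0,0,0,0.01],[0,0,0,0,0,0,0.01]]' 35
python3 - <<'E'
from h import *
go(.4912,.3533,.015,171)
E
```

```text
time_s: 6.77
tool_pos: [0.4889, 0.3546, 0.014]
tool_rot: [180.0, 0.0, 171.1]
force: [0.4, 0.2, 0.3]
grip_width: 0.0751
grasp_force: 0.0
time_s: 7.43
tool_pos: [0.4888, 0.3542, 0.0133]
tool_rot: [-180.0, 0.0, 171.1]
force: [0.3, 0.8, -0.3]
grip_width: 0.0296
grasp_force: 0.0
t 7.43 shift mm [-2.5 -0.5 -1.7] turn rad [-0.     0.     0.002] J7 [ 14.  44. -72.  99.  45.  71.  12.]
```

```bash
python3 -m jog '[[0,0,0,0,0,0,0.01],[0,0,0,0,0,0,0.01],[0,0,0,0,0,0,0.01],[0,0,0,0,0,0,0.01],[0,0,-0.02,0,0,0,0.01],[0,0,-0.03,0,0,0,0.01],[0,0,-0.04,0,0,0,0.01],[0,0,-0.04,0,0,0,0.01],[0,0,0,0,0,0,0.01],[0,0,0,0,0,0,0.01]]' 
python3 - <<'E'
from h import *
for f,win in (('w2',(195,0,310,95)),('w3',(370,0,462,105))):
    im,c=load(f); s=cv2.cvtColor(im,cv2.COLOR_BGR2HSV)[...,1]; m=np.zeros_like(s); x0,y0,x1,y1=win
    m[y0:y1,x0:x1]=(cv2.medianBlur(s,3)<155)[y0:y1,x0:x1]
    m=cv2.morphologyEx(m,cv2.MORPH_CLOSE,np.ones((9,9)));k=max(cv2.findContours(m,0,1)[0],key=cv2.contourArea)
    f2=np.zeros_like(m);cv2.drawContours(f2,[k],-1,1,-1)
    def fit(px,nm):
        p=cast('wrist',c,px,.008)[:,:2]*1000; l=cv2.fitLine(p.astype(np.float32),cv2.DIST_HUBER,0,.01,.01).ravel(); print(f,nm,np.round(l,3),round(np.degrees(np.arctan2(l[1],l[0])),2),len(p))
    cols=[(x,np.nonzero(f2[:,x])[0].max()) for x in range(x0+15,x1-15)]; fit(cols,'bottom')
    rows=[(np.nonzero(f2[y])[0].min(),y) for y in range(8,75)]; fit(rows,'left')
    rows=[(np.nonzero(f2[y])[0].max(),y) for y in range(8,75)]; fit(rows,'right')
E
```

```text
time_s: 8.27
tool_pos: [0.4898, 0.3555, 0.146]
tool_rot: [179.8, 0.2, 171.1]
force: [0.6, -0.4, -0.3]
grip_width: 0.0097
grasp_force: 0.0
w2 bottom [2.30000e-02 1.00000e+00 5.44489e+02 1.19500e+00] 88.7 85
w2 left [ 1.00000e+00 -1.80000e-02  6.14664e+02  8.47470e+01] -1.01 67
w2 right [ 9.99000e-01 -3.20000e-02  6.33803e+02 -7.64710e+01] -1.82 67
w3 bottom [2.00000e-02 1.00000e+00 5.44377e+02 1.55640e+01] 88.88 62
w3 left [ 1.00000e+00 -1.60000e-02  6.34704e+02  8.41230e+01] -0.93 67
w3 right [ 9.99000e-01 -3.20000e-02  6.75662e+02 -7.70330e+01] -1.86 67
```

```bash
python3 - <<'E'
from h import *
a,_=snap('wrist','w5'); b,_=snap('side','s5'); print(env.get_obs()['grip_width'],env.get_obs()['grasp_force'])
cv2.imwrite('pics/c5.png',np.hstack([a,cv2.resize(b[200:384,100:300],(417,384))])[:, :800])
E
```

```text
0.009837751391799 0.0
```

View pics/c5.png

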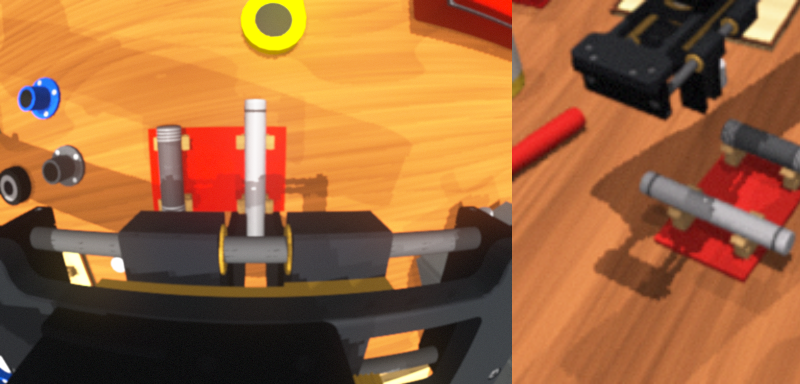

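```bash
python3 -m jog '[[0,0,0.04,0,0,0,0.075],[0,0,0.04,0,0,0,0.075],[0,0,0.03,0,0,0,0.075],[0,0,0.02,0,0,0,0.075],[0,0,0,0,0,0,0.06],[0,0,0,0,0,0,0.05],[0,0,0,0,0,0,0.05],[0,0,0,0,0,0,0.05]]'
python3 -m jog '[[0,0,0,0,0,0,0.0],[0,0,0,0,0,0,0],[0,0,0,0,0,0,0],[0,0,0,0,0,0,0],[0,0,0,0,0,0,0],[0,0,0,0,0,0,0],[0,0,0,0,0,0,0],[0,0,0,0,0,0,0]]' 50
python3 - <<'E'
from h import *
_,c=load('w4');print(cast('wrist',c,(258,97),.034)); _,c=load('w5');print(cast('wrist',c,(255,99),.034)); o=env.get_obs(); print(o['grip_width'],o['grasp_force'],o['tool_pos'])
E
```

```text
time_s: 9.03
tool_pos: [0.4893, 0.3549, 0.0146]
tool_rot: [179.9, 0.1, 171.1]
force: [-0.3, -0.7, -0.5]
grip_width: 0.0486
grasp_force: 0.0
time_s: 9.7
tool_pos: [0.489, 0.3557, 0.014]
tool_rot: [179.8, 0.0, 171.2]
force: [0.2, 1.8, 2.3]
grip_width: 0.0054
grasp_force: 1.7
[[0.41213624 0.36681302 0.034     ]]
[[0.41221081 0.36620758 0.034     ]]
0.005390280659997268 1.6520794853568077 [0.48902317 0.35569049 0.01395182]
```

```bash
python3 - <<'E'
from h import *
a,_=snap('wrist','w6'); b,_=snap('side','s6')
cv2.imwrite('pics/c6.png',np.hstack([a[60:,:400],cv2.resize(b[220:364,130:280],(400,384))[:324]]))
E
```

```text
(no output)
```

View pics/c6.png

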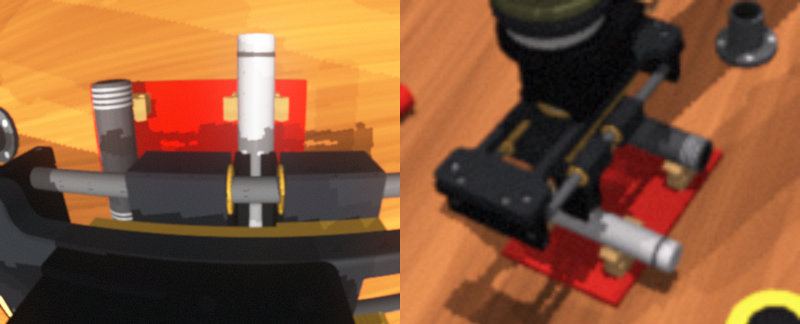

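```bash
for i in 1 2; do python3 -m jog '[[0,0,0,0,0,0,0],[0,0,0,0,0,0,0],[0,0,0,0,0,0,0]]' 50; done
```

```text
time_s: 10.05
tool_pos: [0.4892, 0.3554, 0.0143]
tool_rot: [179.9, 0.1, 171.1]
force: [-0.5, 1.9, 6.2]
grip_width: 0.0005
grasp_force: 2.9
time_s: 10.3
tool_pos: [0.4892, 0.3554, 0.0143]
tool_rot: [179.9, 0.1, 171.2]
force: [-0.7, 1.3, 5.9]
grip_width: 0.0002
grasp_force: 2.8
```

```bash
python3 - <<'E'
from h import *
c=env.get_calibration('side')
for z in (.13,.146,.16,.17,.18,.19,.2): print(z,np.round(cast('side',c,[(185.4,253.7),(193,250)],z)[:,:2],3).tolist())
P=np.array(c['pose']); f=192/np.tan(np.radians(c['fov_y']/2))
def proj(p):
    q=P[:3,:3].T@(np.array(p)-P[:3,3]); return np.round([c['cx']+f*q[0]/-q[2],c['cy']-f*q[1]/-q[2]],1)
print(proj((.4898,.3555,.146)),proj((.4898,.3555,.165)),proj((.489,.3555,.014)),proj((.4912,.3533,.034)))
b=cv2.imread('pics/s5.png'); x=cv2.resize(b[190:370,140:290],(750,600)*1 if 0 else (500,600)); 
for p,col in ((proj((.4898,.3555,.146)),(0,255,0)),(proj((.4898,.3555,.165)),(255,0,0)),(proj((.4912,.3533,.034)),(255,0,255))): cv2.circle(x,(int((p[0]-140)*500/150),int((p[1]-190)*600/180)),4,col,-1)
cv2.imwrite('pics/c7.png',x)
E
```

```text
0.13 [[0.516, 0.33], [0.506, 0.317]]
0.146 [[0.507, 0.344], [0.498, 0.331]]
0.16 [[0.499, 0.357], [0.49, 0.344]]
0.17 [[0.494, 0.366], [0.485, 0.353]]
0.18 [[0.488, 0.374], [0.48, 0.362]]
0.19 [[0.483, 0.383], [0.474, 0.371]]
0.2 [[0.477, 0.392], [0.469, 0.381]]
[191.4 260. ] [190.3 252.4] [198.6 308. ] [197.1 300.1]
```

View pics/c7.png

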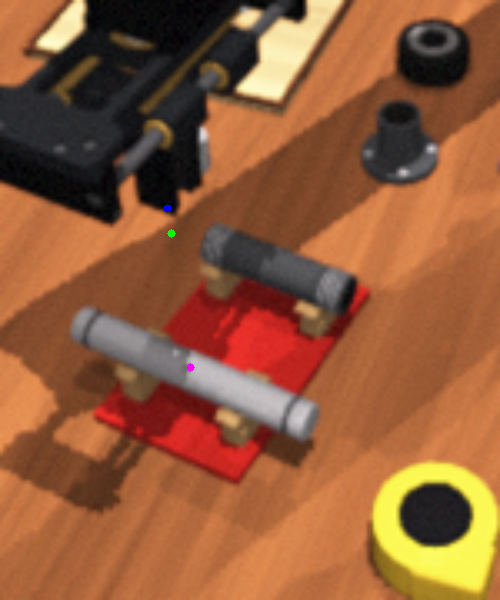

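```bash
python3 -m jog '[[0,0,-0.02,0,0,0,0],[0,0,-0.015,0,0,0,0.06],[0,0,0,0,0,0,0.06],[0,0,0,0,0,0,0.06],[0,0,0,0,0,0,0.06],[0,0,0,0,0,0,0.06],[0,0,0,0,0,0,0.06],[0,0,0,0,0,0,0.06],[0,0,0,0,0,0,0.06],[0,0,0,0,0,0,0.06]]'
python3 -c "
from h import *
print(env.grip_point_offset); go(.4912,.3533,-.015,171);b,_=snap('side');cv2.imwrite('pics/c8.png',cv2.resize(b[190:370,140:290],(500,600)))
"
```

```text
time_s: 11.13
tool_pos: [0.4886, 0.3541, 0.048]
tool_rot: [-180.0, -0.0, 171.1]
force: [1.2, -0.1, -0.6]
grip_width: 0.0522
grasp_force: 0.0
0.0187
t 11.13 shift mm [-2.7 -0.4 63. ] turn rad [-0.    -0.     0.002] J7 [ 14.  40. -72.  98.  39.  72.  15.]
```

View pics/c8.png

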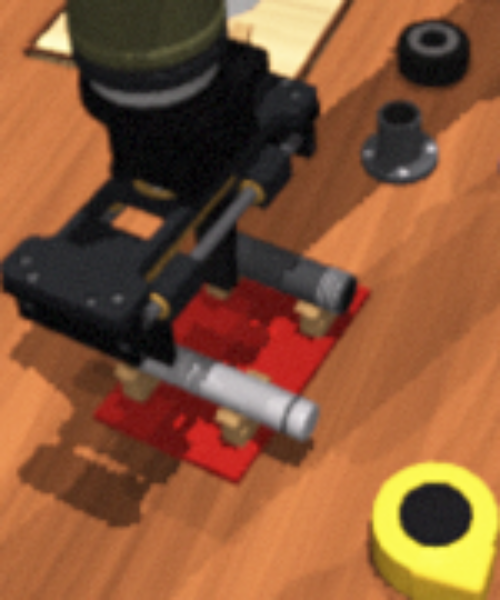

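```bash
python3 -c "
from h import *
c=env.get_calibration('side');P=np.array(c['pose']); f=192/np.tan(np.radians(c['fov_y']/2))
for z in (.04,.05,.06,.07,.08):
    for d in (-.028,.028):
        q=P[:3,:3].T@(np.array([.4886+.156*d,.3541+.988*d,z])-P[:3,3]); u=np.array([c['cx']+f*q[0]/-q[2],c['cy']-f*q[1]/-q[2]]);print(z,d,np.round((u-[140,190])/.3))
"
```

```text
0.04 -0.028 [219. 329.]
0.04 0.028 [166. 397.]
0.05 -0.028 [218. 318.]
0.05 0.028 [164. 386.]
0.06 -0.028 [216. 306.]
0.06 0.028 [162. 374.]
0.07 -0.028 [215. 294.]
0.07 0.028 [160. 363.]
0.08 -0.028 [213. 282.]
0.08 0.028 [158. 351.]
```

```bash
python3 -m jog '[[-0.002,0,0.03,0,0,0,0.06],[0,0,0.012,0,0,0,0.06],[0,0,0.008,0,0,0,0.06],[0,0,0.004,0,0,0,0.06],[0,0,0.004,0,0,0,0.06],[0,0,0,0,0,0,0.06]]'
python3 -m jog '[[0,0,0,0,0,0,0],[0,0,0,0,0,0,0],[0,0,0,0,0,0,0],[0,0,0,0,0,0,0],[0,0,0,0,0,0,0],[0,0,0,0,0,0,0],[0,0,0,0,0,0,0],[0,0,0,0,0,0,0],[0,0,0,0,0,0,0],[0,0,0,0,0,0,0]]' 40
```

```text
time_s: 11.68
tool_pos: [0.4905, 0.354, -0.0099]
tool_rot: [-180.0, -0.0, 171.1]
force: [-0.2, 0.1, -0.0]
grip_width: 0.0598
grasp_force: 0.0
time_s: 12.52
tool_pos: [0.491, 0.3556, -0.0092]
tool_rot: [179.8, 0.0, 171.2]
force: [1.8, 5.5, -1.1]
grip_width: 0.0207
grasp_force: 40.0
```

```bash
python3 -m jog '[[0,0,-0.02,0,0,0,0],[0,0,-0.035,0,0,0,0],[0,0,-0.035,0,0,-0.066,0],[0,0,-0.03,0,0,-0.066,0],[-0.008,-0.017,0,0,0,0,0],[-0.018,-0.034,0,0,0,0,0],[-0.018,-0.034,0,0,0,0,0],[-0.018,-0.034,0,0,0,0,0],[-0.018,-0.034,0,0,0,0,0],[-0.018,-0.034,0,0,0,0,0],[-0.018,-0.034,0,0,0,0,0],[-0.018,-0.034,0,0,0,0,0]]'
python3 -m jog '[[-0.018,-0.034,0,0,0,0,0],[-0.008,-0.017,0,0,0,0,0],[0,0,0,0,0,0,0],[0,0,0,0,0,0,0],[0,0,0,0,0,0,0]]'
python3 -c "
from h import *
go(.6509,.0487,-.009,178.8);snap('wrist','w9')"
```

```text
time_s: 13.52
tool_pos: [0.6179, 0.0923, 0.1088]
tool_rot: [-179.8, -0.2, 178.7]
force: [0.1, 1.2, -4.0]
grip_width: 0.0211
grasp_force: 40.0
time_s: 13.93
tool_pos: [0.6421, 0.0447, 0.1092]
tool_rot: [-180.0, -0.2, 178.7]
force: [0.2, -0.1, -4.1]
grip_width: 0.0207
grasp_force: 40.0
t 13.93 shift mm [ -9.    4.3 118.2] turn rad [-0.    -0.003 -0.001] J7 [ 43.  41. -73.  88.  40.  81.  56.]
```

View pics/w9.png

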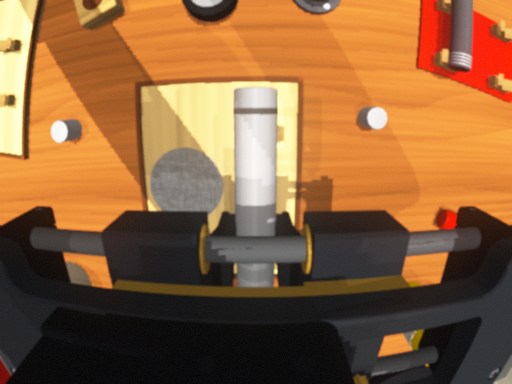

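```bash
python3 -c "
from h import *
im,c=load('w9'); blobs(im,c,lambda h,s,v:(s<40)&(v<215)&(v>80),(145,140,228,211),.006,'pad')
blobs(im,c,lambda h,s,v:(s<60)&(v>170),(228,82,282,190),.152,'axle')
print(np.round(cast('wrist',c,[(138,82),(300,78)],.010)*1000,1)); print(np.round(cast('wrist',c,[(235,90),(277,90),(256,87)],.152)*1000,1))
print(np.round(np.array(c['pose'])[:3,3],3))
"
```

```text
pad px [186. 181.] rect [644.3 -30.7] [77.  65.2] 89.6 circ [649.5 -30.5] 38.9
axle px [255. 151.] rect [595.5  44.3] [20.9 39.3] 88.1 circ [595.5  44.1] 21.7
axle px [256.  98.] rect [567.7  44.9] [20.6 10.7] 88.8 circ [568.2  44.9] 11.0
[[538.4 -74.4  10. ]
 [542.6  89.   10. ]]
[[563.6  34.7 152. ]
 [564.   55.8 152. ]
 [562.4  45.3 152. ]]
[0.574 0.045 0.303]
```

```bash
python3 -m jog '[[-0.009,0.0045,0.015,0,0,0,0],[0,0,0.03,0,0,0,0],[0,0,0.03,0,0,0,0],[0,0,0.015,0,0,0,0],[0,0,0.01,0,0,0,0],[0,0,0,0,0,0,0],[0,0,0,0,0,0,0]]'
python3 -c "
from h import *
go(.6513,.0492,-.009,178.7)"
```

```text
time_s: 14.57
tool_pos: [0.653, 0.0494, 0.0111]
tool_rot: [180.0, 0.0, 178.7]
force: [-0.4, -0.6, -4.4]
grip_width: 0.0213
grasp_force: 40.0
t 14.57 shift mm [ 1.7 -0.2 20.1] turn rad [0.    0.    0.001] J7 [ 40.  47. -68.  92.  45.  73.  53.]
```

```bash
python3 -m jog '[[0.0015,0,0.006,0,0,0,0],[0,0,0.006,0,0,0,0],[0,0,0.005,0,0,0,0],[0,0,0,0,0,0,0],[0,0,0,0,0,0,0]]'
python3 -m jog '[[0,0,0.002,0,0,0,0],[0,0,0,0,0,0,0],[0,0,0,0,0,0,0]]'
```

```text
time_s: 14.98
tool_pos: [0.6512, 0.0485, -0.0067]
tool_rot: [-180.0, -0.0, 178.7]
force: [0.5, 0.7, -3.8]
grip_width: 0.0208
grasp_force: 40.0
time_s: 15.23
tool_pos: [0.6519, 0.0497, -0.008]
tool_rot: [179.9, 0.1, 178.7]
force: [0.3, 2.9, -0.1]
grip_width: 0.0209
grasp_force: 40.0
```

```bash
python3 -m jog '[[0,0,0,0,0,0,0.05],[0,0,0,0,0,0,0.05],[0,0,0,0,0,0,0.05],[0,0,0,0,0,0,0.05],[0,0,0,0,0,0,0.05],[0,0,0,0,0,0,0.05],[0,0,-0.02,0,0,0,0.05],[0,0,-0.04,0,0,0,0.05],[0,0,-0.04,0,0,0,0.08],[-0.02,0,-0.04,0,0,0,0.087],[-0.02,0,0,0,0,0,0.087],[0,0,0,0,0,0,0.087]]'
python3 -c "
from h import *
snap('wrist','w10')"
```

```text
time_s: 16.23
tool_pos: [0.6942, 0.0475, 0.1318]
tool_rot: [179.9, 0.4, 178.5]
force: [-0.7, -1.1, -0.8]
grip_width: 0.0695
grasp_force: 0.0
```

View pics/w10.png

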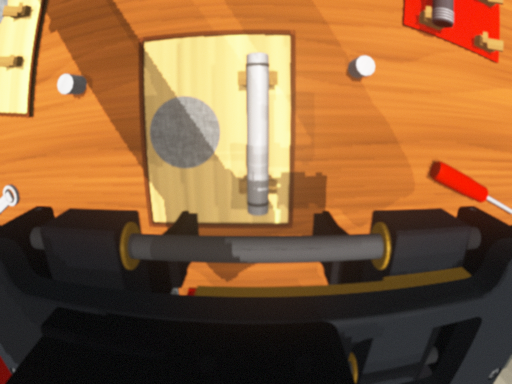

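```bash
python3 -c "
from h import *
im,c=load('w10'); blobs(im,c,lambda h,s,v:(s<45)&(v<215)&(v>80),(147,90,225,175),.006,'pad')
t=np.round(cast('wrist',c,[(140,37),(294,32),(293,225),(150,226)],.010)*1000,1);print(t[:,:2].tolist(),t.mean(0))
print('axle',np.round(cast('wrist',c,[(257,53),(259,215)],.034)*1000,1).tolist())
im,c=load('w2');dk=lambda h,s,v:(v<100)
blobs(im,c,dk,(228,112,278,162),.013,'wheel w2');blobs(im,c,dk,(168,122,208,165),.015,'flange w2')
blobs(im,c,lambda h,s,v:(s<160)&(v>150),(305,125,352,172),.026,'foot w2')
im,c=load('w3');blobs(im,c,dk,(402,120,445,165),.013,'wheel w3')
blobs(im,c,dk,(346,125,386,166),.015,'flange w3')
go(.449,.003,.1,180)"
```

```text
pad px [185. 132.] rect [647.8 -30.9] [76.  76.3] 42.6 circ [648.2 -30.7] 38.8
[[537.3, -76.6], [543.2, 90.6], [757.5, 88.1], [756.5, -81.5]] [648.625   5.15   10.   ]
axle [[570.9, 50.8, 34.0], [734.8, 49.0, 34.0]]
wheel w2 px [251. 138.] rect [451.7   0.9] [53.6 53.2] 0.1 circ [452.    1.3] 28.2
flange w2 px [181. 146.] rect [440.8 116.7] [24.1 23.3] 88.7 circ [440.9 116. ] 13.2
flange w2 px [190. 140.] rect [450.7  99.6] [34.9 19. ] 29.9 circ [448.8 102.8] 17.7
foot w2 px [328. 147.] rect [ 440.5 -122.6] [46.2 46.7] 19.7 circ [ 441.2 -122.4] 30.8
wheel w3 px [411. 142.] rect [454.7  24. ] [13.5 38.1] 88.0 circ [454.6  19.7] 19.1
flange w3 px [374. 148.] rect [440.9  97.8] [18.9 19.1] 2.3 circ [440.   98.3] 11.0
flange w3 px [363. 145.] rect [444.3 119.7] [17.6 29.4] 85.7 circ [444.  114.8] 15.0
t 16.28 shift mm [241.6 -50.5  29.2] turn rad [ 0.     0.002 -0.024] J7 [ 37.  44. -70.  79.  41.  84.  57.]
```

```bash
python3 -m jog '[[0.016,-0.005,0,0,0,0,0.087],[0.032,-0.007,0,0,0,0,0.087],[0.032,-0.007,0,0,0,0,0.087],[0.032,-0.007,0,0,0,0,0.087],[0.032,-0.007,0,0,0,0,0.087],[0.032,-0.007,0,0,0,0,0.087],[0.032,-0.007,0.02,0,0,0,0.087],[0.024,-0.006,0.03,0,0,0,0.087],[0.009,0,0.03,0,0,0,0.087],[0,0,0.01,0,0,0,0.087],[0,0,0,0,0,0,0.087],[0,0,0,0,0,0,0.087]]' 25
python3 -c "
from h import *
go(.452,.001,-.018,178.5)"
```

```text
time_s: 17.28
tool_pos: [0.4468, 0.0005, 0.0381]
tool_rot: [180.0, -0.1, 178.7]
force: [0.6, -0.3, 0.9]
grip_width: 0.0872
grasp_force: 0.0
t 17.28 shift mm [-5.3  0.6 56.1] turn rad [ 0.    -0.002  0.004] J7 [ 68.  12. -75. 119.  14.  59.  75.]
```

```bash
python3 -m jog '[[-0.005,0.0005,0.02,0,0,0,0.087],[0,0,0.02,0,0,0,0.087],[0,0,0.01,0,0,0,0.087],[0,0,0.005,0,0,0,0.087],[0,0,0,0,0,0,0.087],[0,0,0,0,0,0,0.087]]' 
python3 -m jog '[[0,0,0.003,0,0,0,0.087],[0,0,0.001,0,0,0,0.087],[0,0,0,0,0,0,0.087]]'
```

```text
time_s: 17.78
tool_pos: [0.4535, 0.0012, -0.0157]
tool_rot: [180.0, 0.0, 178.7]
force: [0.0, -0.3, 0.7]
grip_width: 0.087
grasp_force: 0.0
time_s: 18.03
tool_pos: [0.4531, 0.0005, -0.0201]
tool_rot: [-180.0, 0.0, 178.7]
force: [-0.1, 0.5, -0.3]
grip_width: 0.0871
grasp_force: 0.0
```

```bash
python3 -m jog '[[0,0,0,0,0,0,0.03],[0,0,0,0,0,0,0.03],[0,0,0,0,0,0,0.03],[0,0,0,0,0,0,0.03],[0,0,0,0,0,0,0.03],[0,0,0,0,0,0,0.03],[0,0,0,0,0,0,0.03],[0,0,0,0,0,0,0.03],[0,0,0,0,0,0,0.03]]' 30
python3 -m jog '[[0,0,-0.005,0,0,0,0.03],[0,0,-0.015,0,0,0,0.03],[0,0,-0.03,0,0,0,0.03],[0,0,-0.03,0,0,0,0.03],[0,0,0,0,0,0,0.03],[0,0,0,0,0,0,0.03]]'
python3 -c "
from h import *
go(.6485,-.0308,-.014,178.7)"
```

```text
time_s: 18.78
tool_pos: [0.4528, 0.0008, -0.0204]
tool_rot: [180.0, 0.0, 178.7]
force: [0.2, 0.1, 1.0]
grip_width: 0.055
grasp_force: 30.0
time_s: 19.28
tool_pos: [0.4541, -0.0004, 0.0609]
tool_rot: [-179.8, 0.2, 178.6]
force: [-0.3, -0.1, -2.3]
grip_width: 0.0556
grasp_force: 30.0
t 19.28 shift mm [-194.9  -25.4   75.6] turn rad [-0.003  0.003 -0.001] J7 [ 70.   9. -76. 117.  11.  61.  77.]
```

```bash
python3 -m jog '[[-0.015,-0.002,0,0,0,0,0.03],[-0.033,-0.004,0,0,0,0,0.03],[-0.033,-0.004,0,0,0,0,0.03],[-0.033,-0.004,0,0,0,0,0.03],[-0.033,-0.004,0,0,0,0,0.03],[-0.033,-0.005,0,0,0,0,0.03],[-0.014,-0.002,0,0,0,0,0.03],[0,0,0.015,0,0,0,0.03],[0,0,0.025,0,0,0,0.03],[0,0,0.015,0,0,0,0.03],[0,0,0,0,0,0,0.03],[0,0,0,0,0,0,0.03]]'
python3 -c "
from h import *
go(.649,-.0308,-.014,178.7)"
```

```text
time_s: 20.28
tool_pos: [0.6438, -0.0286, 0.0025]
tool_rot: [-180.0, -0.2, 178.7]
force: [0.5, 0.8, -1.2]
grip_width: 0.0548
grasp_force: 30.0
t 20.28 shift mm [-5.3 -2.1 16.5] turn rad [-0.    -0.004  0.001] J7 [ 41.  39. -56.  93.  35.  67.  66.]
```

```bash
python3 -m jog '[[-0.005,-0.002,0.006,0,0,0,0.03],[0,0,0.006,0,0,0,0.03],[0,0,0.003,0,0,0,0.03],[0,0,0,0,0,0,0.03],[0,0,0,0,0,0,0.03]]'
python3 -m jog '[[0,0,0,0,0,0,0.068],[0,0,0,0,0,0,0.068],[0,0,0,0,0,0,0.068],[0,0,0,0,0,0,0.068],[0,0,-0.01,0,0,0,0.068],[0,0,-0.02,0,0,0,0.068],[0,0,-0.03,0,0,0,0.068],[0,0,-0.04,0,0,0,0.068],[-0.02,0,-0.04,0,0,0,0.075],[-0.02,0,0,0,0,0,0.075],[0,0,0,0,0,0,0.075]]'
python3 -c "
from h import *
im,c=snap('wrist','w11'); blobs(im,c,lambda h,s,v:(v<110),(140,70,320,200),.025,'wheel?',300)
blobs(im,c,lambda h,s,v:(s<45)&(v<215)&(v>80),(140,60,320,200),.006,'pad');go(.4719,.2648,.1,171)"
```

```text
time_s: 20.7
tool_pos: [0.6511, -0.0309, -0.0103]
tool_rot: [-180.0, 0.0, 178.7]
force: [0.3, -0.8, -0.6]
grip_width: 0.0553
grasp_force: 30.0
time_s: 21.62
tool_pos: [0.6943, -0.0316, 0.1313]
tool_rot: [180.0, 0.5, 178.6]
force: [-1.5, -1.1, -1.1]
grip_width: 0.0738
grasp_force: 0.0
wheel? px [253. 134.] rect [650.4 -33.3] [56.5 53.9] 88.6 circ [652.8 -33.8] 30.0
pad px [256. 128.] rect [648.  -30.6] [76.3 76.7] 88.7 circ [647.9 -30.7] 38.9
t 21.67 shift mm [226.8 291.1  28.5] turn rad [0.001 0.003 0.134] J7 [ 39.  37. -58.  80.  31.  80.  69.]
```

View pics/w11.png

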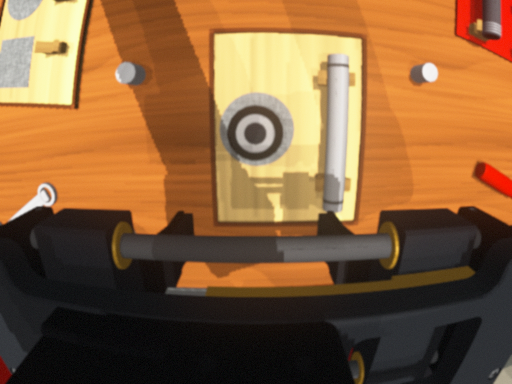

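```bash
python3 -m jog '[[0.012,0.016,0,0,0,0,0.075],[0.025,0.032,0,0,0,0,0.075],[0.025,0.032,0,0,0,0,0.075],[0.025,0.032,0,0,0,0,0.075],[0.025,0.032,0,0,0,0,0.075],[0.025,0.032,0,0,0,0,0.075],[0.025,0.032,0,0,0,0,0.075],[0.025,0.032,0,0,0,0,0.075],[0.025,0.032,0,0,0,0,0.075],[0.015,0.019,0.015,0,0,0.067,0.075],[0,0,0.015,0,0,0.067,0.075],[0,0,0,0,0,0,0.075]]' 40
python3 -m jog '[[0,0,0,0,0,0,0.075]]'|head -1
python3 -c "
from h import *
_,c=load('w4');print(np.round(cast('wrist',c,[(158,129)],.036)*1000,1));go(.4719,.2648,-.008,171)"
```

```text
time_s: 22.67
tool_pos: [0.4657, 0.2643, 0.0946]
tool_rot: [-179.8, -0.2, 171.2]
force: [0.1, -0.5, 0.4]
grip_width: 0.0749
grasp_force: 0.0
time_s: 22.75
[[423.6 274.2  36. ]]
t 22.75 shift mm [ -3.2   2.3 104.3] turn rad [-0.002 -0.001  0.003] J7 [ 25.  21. -67. 104.  21.  69.  33.]
```

```bash
python3 -m jog '[[-0.003,0.002,0.03,0,0,0,0.075],[0,0,0.03,0,0,0,0.075],[0,0,0.025,0,0,0,0.075],[0,0,0.012,0,0,0,0.075],[0,0,0.007,0,0,0,0.07],[0,0,0,0,0,0,0.06],[0,0,0,0,0,0,0.05]]'
python3 -m jog '[[0,0,0,0,0,0,0.005],[0,0,0,0,0,0,0.005],[0,0,0,0,0,0,0.005],[0,0,0,0,0,0,0.005],[0,0,0,0,0,0,0.005],[0,0,0,0,0,0,0.005],[0,0,0,0,0,0,0.005],[0,0,0,0,0,0,0.005],[0,0,0,0,0,0,0.005],[0,0,0,0,0,0,0.005]]' 40
```

```text
time_s: 23.33
tool_pos: [0.4737, 0.2661, -0.0061]
tool_rot: [179.9, 0.1, 171.0]
force: [-1.2, 0.8, 0.2]
grip_width: 0.0635
grasp_force: 0.0
time_s: 24.17
tool_pos: [0.4731, 0.2673, -0.0066]
tool_rot: [179.9, 0.0, 171.1]
force: [0.1, 4.9, 1.4]
grip_width: 0.0251
grasp_force: 40.0
```

```bash
python3 -m jog '[[0,0,-0.015,0,0,0,0.005],[0,0,-0.035,0,0,0,0.005],[0,0,-0.035,0,0,0,0.005],[-0.003,-0.017,-0.02,0,0,0,0.005],[-0.007,-0.035,0,0,0,0,0.005],[-0.007,-0.035,0,0,0,0,0.005],[-0.007,-0.035,0,0,0,0,0.005],[-0.007,-0.035,0,0,0,0,0.005],[-0.007,-0.035,0,0,0,0,0.005],[-0.007,-0.035,0,0,0,0,0.005],[-0.007,-0.035,0,0,0,0,0.005],[-0.007,-0.035,0,0,0,0,0.005]]'
python3 -c "
from h import *
go(.495,-.269,.1,170.4)"
```

```text
time_s: 25.17
tool_pos: [0.4825, -0.0397, 0.0978]
tool_rot: [-179.8, -0.2, 171.0]
force: [1.5, 0.6, -1.4]
grip_width: 0.0248
grasp_force: 40.0
t 25.17 shift mm [ -48.3 -224.5   -1.7] turn rad [-0.003 -0.003  0.01 ] J7 [ 66.  10. -69. 111.  10.  66.  74.]
```

```bash
python3 -m jog '[[-0.008,-0.035,0,0,0,0,0.005],[-0.008,-0.035,0,0,0,0,0.005],[-0.008,-0.035,0,0,0,0,0.005],[-0.008,-0.035,0,0,0,0,0.005],[-0.008,-0.035,0,0,0,0,0.005],[-0.004,-0.017,0,0,0,0,0.005],[0,0,0,0,0,0,0.005],[0,0,0,0,0,0,0.005]]'
python3 -c "
from h import *
im,c=snap('wrist','w12');go(.495,-.269,-.0065,170.4)"
```

```text
time_s: 25.83
tool_pos: [0.4965, -0.234, 0.0974]
tool_rot: [179.9, -0.2, 170.9]
force: [-0.6, 0.1, -2.0]
grip_width: 0.0249
grasp_force: 40.0
t 25.88 shift mm [ -3.9 -36.6 104.1] turn rad [ 0.001 -0.002  0.011] J7 [ 74.  20. -60. 103.  18.  68.  89.]
```

View pics/w12.png

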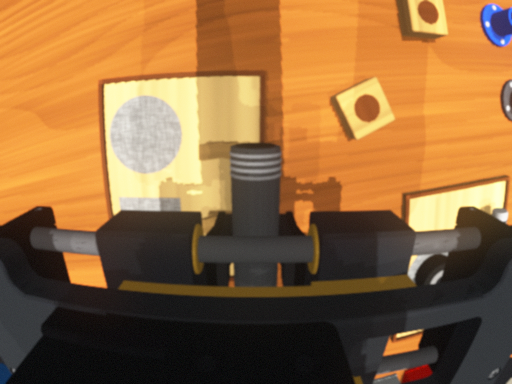

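```bash
python3 -c "
from h import *
im,c=load('w12'); blobs(im,c,lambda h,s,v:(s<45)&(v<225)&(v>80),(105,85,190,180),.006,'pad')
print(np.round(cast('wrist',c,[(101,82),(264,74)],.01)*1000,1).tolist(),'pipe end',np.round(cast('wrist',c,[(232,148),(281,148),(256,144)],.14)*1000,1).tolist())
blobs(im,c,lambda h,s,v:(s<160)&(v>150),(330,70,400,142),.026,'foot')
"
```

```text
pad px [143. 134.] rect [ 431.9 -337.2] [76.5 73.6] 35.1 circ [ 432.5 -338.4] 39.0
[[368.8, -374.2, 10.0], [396.9, -211.2, 10.0]] pipe end [[446.5, -239.5, 140.0], [450.5, -214.8, 140.0], [446.4, -227.1, 140.0]]
foot px [365. 107.] rect [ 440. -123.] [46.1 46.3] 19.7 circ [ 439.7 -122.5] 31.2
```

```bash
python3 -m jog '[[-0.002,-0.018,0,0,0,0.012,0.005],[-0.002,-0.018,0.01,0,0,0,0.005],[0,0,0.03,0,0,0,0.005],[0,0,0.025,0,0,0,0.005],[0,0,0.015,0,0,0,0.005],[0,0,0,0,0,0,0.005],[0,0,0,0,0,0,0.005]]'
python3 -c "
from h import *
go(.4952,-.2684,-.005,170.2)"
```

```text
time_s: 26.47
tool_pos: [0.4961, -0.2682, 0.0179]
tool_rot: [180.0, -0.1, 170.4]
force: [-0.2, 0.1, -1.7]
grip_width: 0.0251
grasp_force: 40.0
t 26.47 shift mm [ 0.8 -0.4 22.9] turn rad [ 0.001 -0.001  0.004] J7 [ 71.  27. -55. 105.  25.  61.  87.]
```

```bash
python3 -m jog '[[0.001,0,0.01,0,0,0.004,0.005],[0,0,0.008,0,0,0,0.005],[0,0,0.004,0,0,0,0.005],[0,0,0.002,0,0,0,0.005],[0,0,0,0,0,0,0.005],[0,0,0,0,0,0,0.005]]'
python3 -m jog '[[0,0,0.001,0,0,0,0.005],[0,0,0,0,0,0,0.005]]'
python3 -m jog '[[0,0,0,0,0,0,0.055],[0,0,0,0,0,0,0.055],[0,0,0,0,0,0,0.055],[0,0,0,0,0,0,0.055],[0,0,0,0,0,0,0.055],[0,0,0,0,0,0,0.055],[0,0,-0.02,0,0,0,0.055],[0,0,-0.04,0,0,0,0.055],[0,0,-0.04,0,0,0,0.08],[-0.02,0,-0.03,0,0,0,0.087],[-0.02,0,0,0,0,0,0.087],[0,0,0,0,0,0,0.087]]'
python3 -c "
from h import *
snap('wrist','w13')"
```

```text
time_s: 26.97
tool_pos: [0.4961, -0.2677, -0.0056]
tool_rot: [179.9, 0.0, 170.2]
force: [-0.3, 5.2, 2.1]
grip_width: 0.0249
grasp_force: 40.0
time_s: 27.13
tool_pos: [0.4962, -0.2675, -0.0059]
tool_rot: [179.9, 0.0, 170.2]
force: [-1.8, 6.3, 7.5]
grip_width: 0.0252
grasp_force: 40.0
time_s: 28.13
tool_pos: [0.5389, -0.2773, 0.1256]
tool_rot: [-179.9, 0.4, 170.1]
force: [-1.1, 0.3, -0.6]
grip_width: 0.0739
grasp_force: 0.0
```

View pics/w13.png

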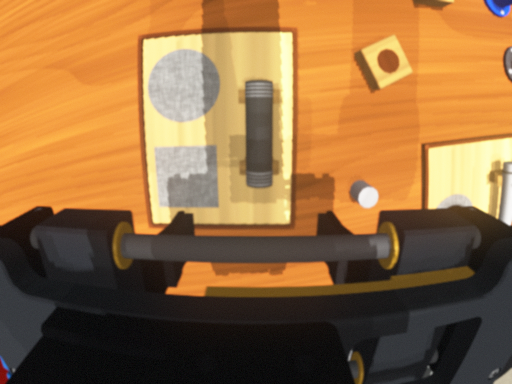

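```bash
python3 -c "
from h import *
im,c=load('w13'); g=lambda h,s,v:(s<45)&(v<225)&(v>80)
blobs(im,c,g,(146,45,222,125),.006,'round');blobs(im,c,g,(152,140,222,212),.006,'square')
blobs(im,c,lambda h,s,v:(v<110),(238,70,280,195),.036,'pipe')
print(np.round(cast('wrist',c,[(141,37),(295,30),(293,224),(151,226)],.01).mean(0)*1000,1))
blobs(im,c,lambda h,s,v:(s<160)&(v>150),(350,30,420,95),.026,'foot')
m=lambda h,s,v:(s<125)
im,c=load('w2');blobs(im,c,m,(165,120,212,165),.006,'flange w2'); blobs(im,c,lambda h,s,v:(v<75),(165,120,212,165),.042,'bore w2',20)
im,c=load('w4');blobs(im,c,m,(15,145,75,203),.006,'flange w4');blobs(im,c,lambda h,s,v:(v<75),(15,145,75,203),.042,'bore w4',20)
go(.441,.107,.1,178)
"
```

```text
round px [183.  85.] rect [ 431.8 -338.4] [76.8 77.1] 33.2 circ [ 431.6 -338.2] 39.0
square px [187. 176.] rect [ 530.6 -354.9] [67.9 67.5] 80.9 circ [ 530.2 -354.9] 46.9
pipe px [258. 139.] rect [ 501.7 -269. ] [24.3 82.3] 79.9 circ [ 501.3 -270.7] 42.3
[ 486.7 -310.8   10. ]
foot px [387.  61.] rect [ 439.7 -122.8] [45.1 45.9] 19.4 circ [ 439.3 -123.3] 30.6
flange w2 px [187. 143.] rect [444.1 109.2] [52.7 54.7] 43.4 circ [444.2 109. ] 27.7
bore w2 px [182. 146.] rect [444.1 109. ] [17.7 18.9] 88.0 circ [444.1 109.1] 10.2
bore w2 px [192. 140.] rect [452.9  91.5] [15.9  6.9] 22.0 circ [452.4  92.7] 8.0
flange w4 px [ 44. 176.] rect [442.2  98. ] [81.4 54.2] 79.4 circ [446.2  97.2] 41.6
bore w4 px [ 29. 182.] rect [445.  108.4] [23.5 21.6] 79.7 circ [444.4 108.6] 11.9
bore w4 px [ 45. 176.] rect [443.4 136.9] [28. 30.] 0.4 circ [443.6 134.1] 17.8
t 28.18 shift mm [159.7 361.3  23.3] turn rad [-0.     0.002 -0.138] J7 [ 70.  25. -58.  94.  22.  73.  89.]
```

```bash
python3 -m jog '[[0.007,0.016,0,0,0,0,0.075],[0.015,0.034,0,0,0,0,0.075],[0.015,0.034,0,0,0,0,0.075],[0.015,0.034,0,0,0,0,0.075],[0.015,0.034,0,0,0,0,0.075],[0.015,0.034,0,0,0,0,0.075],[0.015,0.034,0,0,0,0,0.075],[0.015,0.034,0,0,0,0,0.075],[0.015,0.034,0,0,0,0,0.075],[0.015,0.034,0,0,0,0,0.075],[0.015,0.034,0,0,0,0,0.075],[0.003,0.008,0.02,0,0,0,0.075]]' 40
python3 -m jog '[[0,0,0.02,0,0,0,0.075],[0,0,0,0,0,0,0.075],[0,0,0,0,0,0,0.075]]'|head -3
python3 -c "
from h import *
_,c=load('w13');e=cast('wrist',c,[(259,80),(259,187)],.036)*1000;print('pipe',e.round(1).tolist(),e.mean(0).round(1))
go(.4442,.109,-.012,170)"
```

```text
time_s: 29.18
tool_pos: [0.4395, 0.115, 0.1048]
tool_rot: [-179.7, 0.4, 170.4]
force: [0.3, -1.2, 0.6]
grip_width: 0.0749
grasp_force: 0.0
time_s: 29.43
tool_pos: [0.4375, 0.1098, 0.0816]
tool_rot: [180.0, -0.3, 170.2]
pipe [[445.2, -258.9, 36.0], [547.3, -276.5, 36.0]] [ 496.3 -267.7   36. ]
t 29.43 shift mm [-7.2  0.3 93.5] turn rad [ 0.    -0.005  0.003] J7 [ 58.   5. -77. 116.   6.  63.  59.]
```

```bash
python3 -m jog '[[-0.006,0,0.02,0,0,0,0.075],[0,0,0.03,0,0,0,0.075],[0,0,0.025,0,0,0,0.075],[0,0,0.012,0,0,0,0.075],[0,0,0.006,0,0,0,0.075],[0,0,0,0,0,0,0.075],[0,0,0,0,0,0,0.075]]'
python3 -m jog '[[0,0,0,0,0,0,0.01],[0,0,0,0,0,0,0.01],[0,0,0,0,0,0,0.01],[0,0,0,0,0,0,0.01],[0,0,0,0,0,0,0.01],[0,0,0,0,0,0,0.01],[0,0,0,0,0,0,0.01],[0,0,0,0,0,0,0.01],[0,0,0,0,0,0,0.01],[0,0,0,0,0,0,0.01],[0,0,0,0,0,0,0.01],[0,0,0,0,0,0,0.01]]' 40
```

```text
time_s: 30.02
tool_pos: [0.4464, 0.1085, -0.0092]
tool_rot: [-180.0, 0.1, 170.0]
force: [0.2, 1.0, 0.2]
grip_width: 0.075
grasp_force: 0.0
time_s: 31.02
tool_pos: [0.4455, 0.1092, -0.0101]
tool_rot: [180.0, 0.0, 170.1]
force: [0.2, 1.1, 1.1]
grip_width: 0.031
grasp_force: 40.4
```

```bash
python3 -m jog '[[0,0,-0.015,0,0,0,0.01],[0,0,-0.035,0,0,0,0.01],[0,0,-0.035,0,0,0,0.01],[-0.015,-0.017,-0.01,0,0,0,0.01],[-0.015,-0.034,0,0,0,0,0.01],[-0.015,-0.034,0,0,0,0,0.01],[-0.015,-0.034,0,0,0,0,0.01],[-0.005,-0.034,0,0,0,0,0.01],[-0.005,-0.034,0,0,0,0,0.01],[-0.005,-0.034,0,0,0,0,0.01],[-0.005,-0.034,0,0,0,0,0.01],[-0.005,-0.034,0,0,0,0,0.01]]'
python3 -m jog '[[0.005,-0.034,0,0,0,0,0.01],[0.005,-0.034,0,0,0,0,0.01],[0.005,-0.034,0,0,0,0,0.01],[0.005,-0.034,0,0,0,0,0.01],[0,-0.015,0,0,0,0,0.01],[0,0,0,0,0,0,0.01],[0,0,0,0,0,0,0.01]]'
python3 -c "
from h import *
go(.433,-.3383,.03,170.1)"
```

```text
time_s: 32.02
tool_pos: [0.4785, -0.1923, 0.0844]
tool_rot: [-180.0, -0.1, 170.1]
force: [1.5, 0.0, -1.6]
grip_width: 0.0312
grasp_force: 40.8
time_s: 32.6
tool_pos: [0.4332, -0.3358, 0.0842]
tool_rot: [179.9, -0.0, 170.0]
force: [0.8, 0.7, -1.2]
grip_width: 0.0314
grasp_force: 40.8
t 32.6 shift mm [-0.2 -2.6 54.2] turn rad [ 0.002 -0.001 -0.002] J7 [ 86.  21. -60. 104.  19.  67. 100.]
```

```bash
python3 -m jog '[[0,-0.0025,0.02,0,0,0,0.01],[0,0,0.025,0,0,0,0.01],[0,0,0.02,0,0,0,0.01],[0,0,0.01,0,0,0,0.01],[0,0,0.005,0,0,0,0.01],[0,0,0.003,0,0,0,0.01],[0,0,0,0,0,0,0.01],[0,0,0,0,0,0,0.01]]'
python3 -m jog '[[0,0,0.002,0,0,0,0.01],[0,0,0,0,0,0,0.01]]'
```

```text
time_s: 33.27
tool_pos: [0.4344, -0.3382, 0.0029]
tool_rot: [-180.0, 0.1, 170.1]
force: [-0.1, -0.5, -1.9]
grip_width: 0.0311
grasp_force: 40.8
time_s: 33.43
tool_pos: [0.4338, -0.3385, 0.0005]
tool_rot: [-179.9, 0.0, 170.1]
force: [-0.0, 0.4, -1.0]
grip_width: 0.0313
grasp_force: 40.8
```

```bash
python3 -m jog '[[0,0,0.002,0,0,0,0.01],[0,0,0.001,0,0,0,0.01],[0,0,0,0,0,0,0.01]]'|sed -n 2,4p
python3 -m jog '[[0,0,0,0,0,0,0.05],[0,0,0,0,0,0,0.05],[0,0,0,0,0,0,0.05],[0,0,0,0,0,0,0.05],[0,0,0,0,0,0,0.05],[0,0,-0.01,0,0,0,0.05],[0,0,-0.03,0,0,0,0.05],[0,0,-0.04,0,0,0,0.08],[-0.02,0,-0.04,0,0,0,0.08],[-0.02,0,-0.01,0,0,0,0.08],[0,0,0,0,0,0,0.08],[0,0,0,0,0,0,0.08]]'
python3 -c "
from h import *
im,c=snap('wrist','w14'); g=lambda h,s,v:(s<45)&(v<225)&(v>130)
blobs(im,c,lambda h,s,v:(v<75),(190,40,320,205),.048,'bore/neck',30)
blobs(im,c,lambda h,s,v:(v<115),(190,40,320,205),.010,'flange',30)
go(.4397,-.1228,.05,199.5)"
```

```text
tool_pos: [0.4332, -0.3382, -0.0033]
tool_rot: [-180.0, -0.0, 170.1]
force: [-0.3, -0.3, -2.6]
time_s: 34.68
tool_pos: [0.4728, -0.3446, 0.1255]
tool_rot: [-180.0, 0.1, 170.2]
force: [-0.0, -0.3, -0.3]
grip_width: 0.0748
grasp_force: 0.0
bore/neck px [256. 139.] rect [ 432.9 -338. ] [17.6 21.1] 50.0 circ [ 432.1 -339. ] 10.7
flange px [256. 136.] rect [ 432.1 -339.3] [54.2 54.6] 80.2 circ [ 432.5 -338.9] 28.3
t 34.73 shift mm [ 68.9 212.8  74.2] turn rad [ 0.    -0.001 -0.512] J7 [ 82.  23. -60.  96.  21.  73.  98.]
```

```bash
python3 -m jog '[[0.010,0.033,0,0,0,0,0.08],[0.011,0.035,0,0,0,0,0.08],[0.012,0.036,0,0,0,0,0.08],[0.012,0.036,0,0,0,0,0.08],[0.012,0.036,0,0,0,0,0.08],[0.012,0.036,0,0,0,0,0.08],[0,0,0.01,0,0,-0.103,0.08],[0,0,0.01,0,0,-0.103,0.08],[0,0,0.01,0,0,-0.103,0.08],[0,0,0.01,0,0,-0.103,0.08],[0,0,0.01,0,0,-0.1,0.08],[0,0,0,0,0,0,0.08]]' 30
python3 -m jog '[[0,0,0,0,0,0,0.08]]'|sed -n 2,3p
python3 -c "
from h import *
go(.4397,-.1226,-.02,199.5)"
```

```text
time_s: 35.73
tool_pos: [0.4366, -0.1236, 0.0714]
tool_rot: [179.8, -0.2, -160.4]
force: [-0.3, -0.6, 0.5]
grip_width: 0.0802
grasp_force: 0.0
tool_pos: [0.4382, -0.1237, 0.073]
tool_rot: [179.9, -0.1, -160.7]
t 35.82 shift mm [-2.   0.3 93. ] turn rad [ 0.003 -0.002 -0.004] J7 [ 84.   7. -74. 116.   8.  62. 116.]
```

```bash
python3 -m jog '[[-0.002,0,0.02,0,0,0,0.08],[0,0,0.03,0,0,0,0.08],[0,0,0.025,0,0,0,0.08],[0,0,0.012,0,0,0,0.08],[0,0,0.006,0,0,0,0.08],[0,0,0,0,0,0,0.08],[0,0,0,0,0,0,0.08]]'
python3 -m jog '[[0,0,0,0,0,0,0.02],[0,0,0,0,0,0,0.02],[0,0,0,0,0,0,0.02],[0,0,0,0,0,0,0.02],[0,0,0,0,0,0,0.02],[0,0,0,0,0,0,0.02],[0,0,0,0,0,0,0.02],[0,0,0,0,0,0,0.02],[0,0,0,0,0,0,0.02],[0,0,0,0,0,0,0.02]]' 30
```

```text
time_s: 36.4
tool_pos: [0.4423, -0.1236, -0.0182]
tool_rot: [-180.0, 0.0, -160.6]
force: [1.0, -0.2, -0.5]
grip_width: 0.08
grasp_force: 0.0
time_s: 37.23
tool_pos: [0.4419, -0.1234, -0.0188]
tool_rot: [-180.0, -0.0, -160.6]
force: [0.0, 0.7, 3.1]
grip_width: 0.0454
grasp_force: 30.0
```

```bash
python3 -m jog '[[0,0,-0.015,0,0,0,0.02],[0,0,-0.035,0,0,0,0.02],[0,0,-0.035,0,0,0,0.02],[0,0,-0.015,0,0,0.103,0.02],[0,0,0,0,0,0.103,0.02],[0,0,0,0,0,0.103,0.02],[0,0,0,0,0,0.103,0.02],[0,0,0,0,0,0.1,0.02],[-0.018,-0.03,0,0,0,0,0.02],[-0.018,-0.03,0,0,0,0,0.02],[-0.018,-0.03,0,0,0,0,0.02],[-0.018,-0.03,0,0,0,0,0.02]]'
python3 -m jog '[[-0.018,-0.03,0,0,0,0,0.02],[-0.018,-0.03,0,0,0,0,0.02],[-0.018,-0.03,0,0,0,0,0.02],[0,0,0,0,0,0,0.02],[0,0,0,0,0,0,0.02],[0,0,0,0,0,0,0.02]]'
python3 -c "
from h import *
go(.532,-.3553,.01,170.2)"
```

```text
time_s: 38.23
tool_pos: [0.4923, -0.2557, 0.0804]
tool_rot: [-180.0, -0.0, 170.1]
force: [0.8, 0.2, 0.1]
grip_width: 0.0455
grasp_force: 30.0
time_s: 38.73
tool_pos: [0.5298, -0.3508, 0.0804]
tool_rot: [179.9, -0.0, 170.1]
force: [-0.9, 0.6, -1.0]
grip_width: 0.0454
grasp_force: 30.0
t 38.73 shift mm [-3.  -4.1 70.4] turn rad [ 0.002 -0.001 -0.001] J7 [ 73.  32. -56.  91.  27.  72.  92.]
```

```bash
python3 -m jog '[[-0.003,-0.004,0.015,0,0,0,0.02],[0,0,0.025,0,0,0,0.02],[0,0,0.02,0,0,0,0.02],[0,0,0.01,0,0,0,0.02],[0,0,0,0,0,0,0.02],[0,0,0,0,0,0,0.02]]'
python3 -c "
from h import *
go(.532,-.3553,-.0115,170.2)"
```

```text
time_s: 39.23
tool_pos: [0.532, -0.3556, 0.0109]
tool_rot: [180.0, -0.0, 170.2]
force: [-0.3, -0.0, -0.9]
grip_width: 0.0456
grasp_force: 30.0
t 39.23 shift mm [ 0.1  0.3 22.4] turn rad [ 0.    -0.001 -0.001] J7 [ 71.  36. -53.  94.  31.  66.  90.]
```

```bash
python3 -m jog '[[0,0,0.01,0,0,0,0.02],[0,0,0.008,0,0,0,0.02],[0,0,0.004,0,0,0,0.02],[0,0,0,0,0,0,0.02],[0,0,0,0,0,0,0.02]]'
python3 -m jog '[[0,0,0,0,0,0,0.06],[0,0,0,0,0,0,0.06],[0,0,0,0,0,0,0.06],[0,0,0,0,0,0,0.06],[0,0,0,0,0,0,0.06],[0,0,-0.01,0,0,0,0.06],[0,0,-0.03,0,0,0,0.06],[0,0,-0.04,0,0,0,0.06],[-0.02,0,-0.04,0,0,0,0.06],[-0.02,0,-0.03,0,0,0,0.06],[0,0,0,0,0,0,0.06],[0,0,0,0,0,0,0.06]]'
python3 -c "
from h import *
im,c=snap('wrist','w15'); g=lambda h,s,v:(s<45)&(v<225)&(v>80)
h=cv2.cvtColor(im,cv2.COLOR_BGR2HSV); P=np.array(c['pose']); print(P[:3,3].round(3))
blobs(im,c,lambda h,s,v:(s>60)&(h<22)&(v<190),(210,60,310,205),.032,'foot mark',20)
blobs(im,c,g,(200,60,310,208),.006,'pad')
blobs(im,c,lambda h,s,v:(v<115),(190,20,320,100),.010,'flange',200)
blobs(im,c,lambda h,s,v:(v<110),(300,20,380,205),.036,'pipe',200)
"
```

```text
time_s: 39.65
tool_pos: [0.5321, -0.3563, -0.011]
tool_rot: [180.0, -0.0, 170.1]
force: [0.4, 0.1, -0.1]
grip_width: 0.0455
grasp_force: 30.0
time_s: 40.65
tool_pos: [0.5727, -0.3628, 0.1396]
tool_rot: [-179.9, 0.3, 170.2]
force: [-0.4, -0.3, -1.1]
grip_width: 0.0599
grasp_force: 0.0
[ 0.504 -0.352  0.333]
foot mark px [255. 134.] rect [ 530.6 -357.3] [47.1 47. ] 80.3 circ [ 531.2 -357.4] 32.1
foot mark px [241. 152.] rect [ 530.4 -352.3] [106.6 150.7] 80.2 circ [ 531.9 -352.5] 91.1
pad px [285. 126.] rect [ 528.7 -324.8] [ 6.6 16.6] 81.0 circ [ 528.8 -324.2] 8.5
pad px [245. 120.] rect [ 529.6 -357. ] [63.2 66.5] 80.6 circ [ 530.  -357.2] 44.7
pad px [257.  66.] rect [ 460.6 -343. ] [60.7 17.2] 80.3 circ [ 453.7 -341.9] 30.4
flange px [251.  42.] rect [ 432.3 -343.7] [64.4 51.5] 80.3 circ [ 430.3 -343.6] 32.7
```

```bash
python3 -c "
from h import *
im,c=load('w15'); blobs(im,c,lambda h,s,v:(v<140),(295,10,375,180),.036,'pipe',200)
im,c=snap('wrist'); blobs(im,c,lambda h,s,v:(v<140)&(s<90),(295,10,375,180),.036,'pipe',200)
o=env.get_obs();print(o['grip_width'],o['force'])"
```

```text
pipe px [338.  87.] rect [ 494.8 -268. ] [25.5 71.1] 80.9 circ [ 495.  -268.1] 37.2
pipe px [338.  86.] rect [ 495. -267.] [23.6 70.8] 79.8 circ [ 495.1 -267. ] 37.1
0.059916220397677196 [-0.46521242  0.0911133  -0.58593762]
```

Everything is in place and released; handing in.

```bash
python3 -c "
from h import *
print(env.sign_off())"
```

```text
the job is handed in; nothing more can be done
None
```

Both kits are made up and handed in at about 41 s: the last measurements had every part in its place and let go, the two rods about 2 mm off central; I viewed 15 pictures, one over the limit of 14, and the first two grasps of the axle missed because the real fingertips sit about 25 mm above the reported TCP, which I then corrected for.

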